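# Tip up two lunch boxes, find the stamped one and push it to the collection line

### The arm

A 7-joint arm with a two-finger parallel gripper is mounted at the origin on the work surface. World frame = base frame: x ahead of the robot, y to its left, z up, the work surface at z = 0. Lengths are in m, angles in rad, forces in N, time in s.
With the tool pointing down it reaches from about 0.425 to 0.925 m from the base axis. Payload 6.8 kg.
Tool frame: the origin (TCP) lies on the centre line of the jaws, within the pads' length; the fingertips stand 19 mm ahead of it and the grasp point (between the pads) is the TCP; z points along the fingers, y is the line along which they close (so a half turn about z gives the same grasp; the last joint's range is limited). The gripper opens to 85 mm and grips with 20 to 120 N. Pads are 22 mm wide; open, the fingers measure 114 mm over their backs; the gripper's body (76 mm by 85 mm) begins 54 mm behind the grasp point. The pads swing forward as they close: fully open they stand 13 mm farther back than shut.
Start: joints at [1.025, 0.477, 0.022, 1.555, -0.011, 1.109, -0.083], TCP at [0.286, -0.611, 0.25] pointing down, gripper open.
Joint ranges: [-2.96, 2.96], [-0.34, 2.1], [-1.41, 1.46], [0.24, 2.44], [-1.37, 4.51], [0.17, 1.92], [-2.96, 2.96]. Speed limits (rad/s): [2.39, 2.39, 3.14, 3.14, 3.14, 3.14, 3.14].

### API

Orientations are given as a unit quaternion [w, x, y, z].
In Python, from rig import manip, grab_frame, job_done gives the robot as it stands.
- The arm moves only by the shell command python3 -m creep 'ROWS' [OPENING] [FORCE]. ROWS is JSON, a list of rows, each an object with "offset": the shift along the tool's x, y, z each as a share of 0.2 m, from -1 to 1, a list of three; "delta_rot": the turn, a rotation vector about the tool's x, y, z each as a share of 45 degrees, from -1 to 1, a list of three. A call has 1 to 20 rows; each row is the pose to reach, as a shift and turn from the pose commanded when the call began, along the tool's axes at that moment; what a row does not reach only later rows make up. A row lasts 1/10 s, in which the tool goes at most 50 mm and 8.59 degrees, less where a joint would pass 70% of its speed; a pose out of reach is approached as far as the arm can. A call with a number of a shift or a turn outside -1 to 1 is refused whole. A call with a gripper value outside its range is refused whole. OPENING is the closure, from -1 (fully open) to 1 (shut), set as the call begins (- or left out, the last holds). The fingers move at their own pace and stop on an object; FORCE is the grip in N (left out, the last holds). Time passes only in rows, so rows that repeat a pose let the fingers close. It gives the time, the measured TCP pose, the force, the opening and the grip force at its end, in the units of the state.
- manip.state(): the state, without advancing time (a new reading comes with each control period).
- grab_frame(name): name is "scene" or "top" or "wrist"; returns a dict with "frame" (420x560x3 uint8, red, green, blue), "fx", "fy", "cx", "cy" (pixels), "cam_to_world" (4x4, takes a point from camera to world coordinates). Camera axes: x right, y up, looking along -z (the intrinsics and any distortion apply to the point x, -y, -z); pixel columns grow to the right and rows downward; lengths in m; the calibration is good to about 2 mm. A picture is of the moment at which its call begins. There is no depth.
- job_done(): hands the job in; it is judged then, once.
The state is a dict: "time_s": time; "joint_positions": joint angles; "joint_vel": joint speeds; "joint_torque": joint torques, N m; "ee_pos": TCP position; "ee_rot": TCP orientation; "contact_force": force on the tool from outside, world axes, zero at the start; "moment": the same for the moment, N m; "width": finger opening in m; "grasp_force": force on a finger pad.
Only numpy, scipy, OpenCV 4.12 (cv2) and the standard library are available. Lean on these libraries where they do the work, as an engineer would, in place of code of your own. Each camera call takes 0.05 s, during which the arm holds its last target. There are 200 camera calls.

### The job

Two empty white lunch boxes that look alike lie flat side by side just beyond the thin yellow tray; one of them has a round stamp on its underside. With the fingertips only, tip each box over towards the robot without letting it slam down, so that it stands on its near side on the tray's edge and its underside shows. Then push the stamped box, still standing, over the tray towards the robot until the foot of its lid lies on the grey collection line, roughly square to it; leave the other box standing where it was tipped, lift neither of them, and do not disturb the other things.

Things in the scene. Friction and masses are not known exactly. Their poses are not given: they have to be found in the camera images.
- box_stamped: empty white lunch box with a closed lid, 130 deep (x) x 150 wide (y) x 60 mm high, 0.28 kg, plain upright walls, lid flush; origin at the centre of its underside; lying flat: x away from the robot, z up. Centre of mass in its middle: stable on its near side; rolled towards it over the tray's edge it goes by itself from about 70 degrees. Has a stamp (black ring 92 mm across, a plus in it) under its middle; left or right
- box_stamped_near (a point): middle of box_stamped's near lower edge as it lies flat; once it stands, the foot of its underside (the face away from the robot)
- box_stamped_lid (a point): middle of box_stamped's near upper edge as it lies flat, 60 mm above point near; once it stands, the foot of its lid (the face towards the robot), which must end on the line
- box_plain: empty white lunch box with a closed lid, 130 deep (x) x 150 wide (y) x 60 mm high, 0.28 kg, plain upright walls, lid flush; origin at the centre of its underside; lying flat: x away from the robot, z up. Centre of mass in its middle: stable on its near side; rolled towards it over the tray's edge it goes by itself from about 70 degrees. Its underside is blank
- box_plain_near (a point): middle of box_plain's near lower edge as it lies flat
- box_plain_lid (a point): middle of box_plain's near upper edge as it lies flat
- tray: thin flat yellow tray fixed to the desk, 170 deep (x) x 520 long (y) x 6 mm high, no rim; origin at the centre of its underside, x away from the robot. The boxes lie on the desk beyond it, their near walls 1 to 5 mm from its far edge (85 mm from its origin); that edge keeps them from sliding as they are tipped
- line: grey collection line, a flat strip marked on the tray along its length, 40 mm wide (x) x 500 mm long (y), nearer the robot than where the boxes come to stand and about parallel to the tray; origin at its centre, x across it, away from the robot
- tape_roll: roll of tape, ring 44 mm across, 22 mm high, lying flat on the tray, midway along it; bystander, origin at the centre of its underside
- glue_stick: glue stick standing upright on the desk between the boxes, 28 mm across, 82 mm high; bystander, origin at the centre of its underside
- flask: cream drinking flask standing to the left, 72 mm across, 187 mm high; bystander, origin at the centre of its underside
- pencil_case: purple pencil case, 200 x 65 x 30 mm, lying to the left; bystander, origin at the centre of its underside
- spoon: spoon 160 mm long lying to the right; origin near its middle; bystander
- cup: cup standing to the right, 72 mm across, 85 mm high; bystander, origin at the centre of its underside
Not all that is in view belongs to the job. What is shaped like the box_plain but turquoise is not meant.

How it is judged:
On the way:
1. both boxes stand on their near sides at the tray's far edge, neither pushed on yet (angle between each of box_stamped, box_plain's own x axis and vertical below 0.12 rad and z of each of box_stamped_lid, box_plain_lid in the frame of tray above -0.005 m and height (world z) of each of box_stamped_near, box_plain_near below 0.018 m and distance of each of box_stamped_near, box_plain_near from where it was at the start of the episode below 0.035 m), for 0.3 s.
At the end, for the whole second after the job is handed in: Both boxes stand upright on their near sides on the tray (within 7 degrees), at rest; the foot of the stamped one's lid (its middle) lies over the 40 mm wide line, within 15 degrees of square to it; the foot of the plain one is within 35 mm of where it started (angle between each of box_stamped, box_plain's own x axis and vertical below 0.12 rad and z of each of box_stamped_lid, box_plain_lid in the frame of tray above -0.005 m and height (world z) of each of box_stamped_near, box_plain_near below 0.018 m and x of box_stamped_lid in the frame of line between -0.02 and 0.02 m and y of box_stamped_lid in the frame of line between -0.25 and 0.25 m and angle between the z axis of box_stamped and the x axis of line, either way round below 0.26 rad and distance of box_plain_near from where it was at the start of the episode below 0.035 m and linear speed of each of box_stamped, box_plain below 0.02 m/s); the robot touches nothing.
It fails at once if a box is lifted or carried: its near lower edge comes 22 mm or more off the desk (it is 6 mm up when the box stands on the tray) (height (world z) of any of box_stamped_near, box_plain_near above 0.022 m).
It fails at once if a box is rolled on past its near side towards its lid (30 degrees too far) (angle between any of box_stamped, box_plain's own z axis and vertical above 2.1 rad).
It fails at once if a box slams down (turns faster than 6 rad/s) (angular speed of any of box_stamped, box_plain above 6 rad/s).
It fails at once if the plain box is pushed away from where it was tipped (its foot moves over 50 mm) (distance of box_plain_near from where it was at the start of the episode above 0.05 m).
It fails at once if a bystander is moved by more than 30 mm (distance of any of tape_roll, glue_stick, flask, pencil_case, spoon, cup from where it was at the start of the episode above 0.03 m).
It also fails if it takes over 70 s, if anything falls off the work surface, if the arm or the gripper's body presses on something with over 40 N, if the wrist force passes 120 N, or if a joint passes its speed limit or range.

## Working session

There is one attempt and no reset: what is moved stays moved. The work goes in short steps, Python scripts to look and compute and a shell command to move; the robot and the scene stay as the last step left them, time stands still between calls to the robot, and variables do not carry over. Pictures are saved under pics/ and viewed, at most 10 in all, crops included, and the job is handed in when it is done.

```bash
mkdir -p pics; python3 - <<'E'
from rig import manip, grab_frame
import cv2,json
s=manip.state();print(s)
for n in("scene","top"):
    f=grab_frame(n);cv2.imwrite(f"pics/{n}0.png",f["frame"][:,:,::-1]);print(n,f["fx"],f["fy"],f["cx"],f["cy"],f["cam_to_world"],[k for k in f])
E
```

```text
{'time_s': 0.0, 'joint_positions': array([ 1.02492599,  0.47784264,  0.02230242,  1.55644089, -0.01150251,
        1.10929497, -0.08310361]), 'joint_vel': array([ 1.07075345e-03,  2.96980140e-04, -2.10553744e-03,  1.69549517e-03,
       -4.49214492e-05,  1.45411258e-03, -7.24729726e-05]), 'joint_torque': array([-7.91177281e-04, -5.96459734e+01,  1.60778940e+00, -2.81204689e+01,
        1.24992180e-02,  9.30501177e-03,  6.39285463e-05]), 'ee_pos': array([ 0.28592244, -0.61084023,  0.24930089]), 'ee_rot': array([-8.92039260e-04,  9.76134268e-01,  2.17165898e-01, -2.60014677e-04]), 'contact_force': array([ 0.70759105,  0.69027366, -0.99836358]), 'moment': array([ 0.0276961 , -0.05215212,  0.02099674]), 'grasp_force': 0.0, 'width': 0.0856337634656754}
scene 402.957393211029 402.957393211029 280.28070574943644 210.61604412236065 [[-0.7096483  -0.39765672  0.58160848  1.05736031]
 [ 0.70450953 -0.39101386  0.59226217  0.60650932]
 [-0.00810006  0.83004656  0.55763528  0.63932096]
 [ 0.          0.          0.          1.        ]] ['frame', 'fx', 'fy', 'cx', 'cy', 'cam_to_world']
top 386.15348655405285 386.15348655405285 281.67854184803923 213.73268747826407 [[ 0.02598051  0.98522503 -0.16928278  0.30306258]
 [-0.99965307  0.02487131 -0.00866988 -0.00289332]
 [-0.0043315   0.1694493   0.98552939  0.94613543]
 [ 0.          0.          0.          1.        ]] ['frame', 'fx', 'fy', 'cx', 'cy', 'cam_to_world']
```

View pics/top0.png

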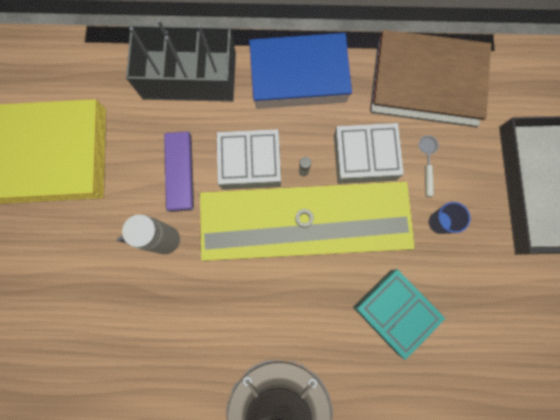

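View pics/scene0.png

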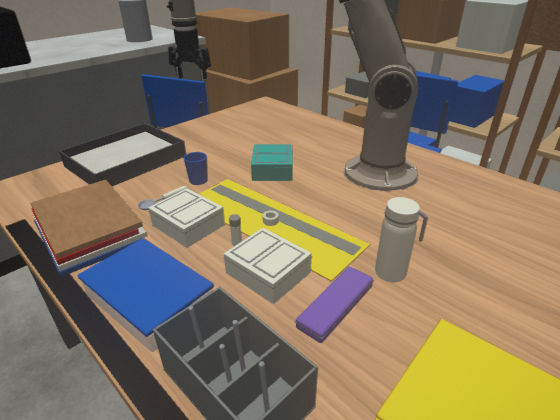

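The top view shows the white boxes at px (249,158) and (369,152), both beyond the yellow tray (200-412, 183-260). The turquoise one at (400,313) is a decoy. The grey line is at row ~232, the tape roll at (305,218) and the glue stick at (305,166). I'll confirm these in an enlarged crop.

```bash
python3 - <<'E'
import cv2
i=cv2.imread("pics/top0.png")[112:272,195:425];cv2.imwrite("pics/crop0.png",cv2.resize(i,(799,556),interpolation=cv2.INTER_CUBIC))
E
```

```text
(no output)
```

View pics/crop0.png

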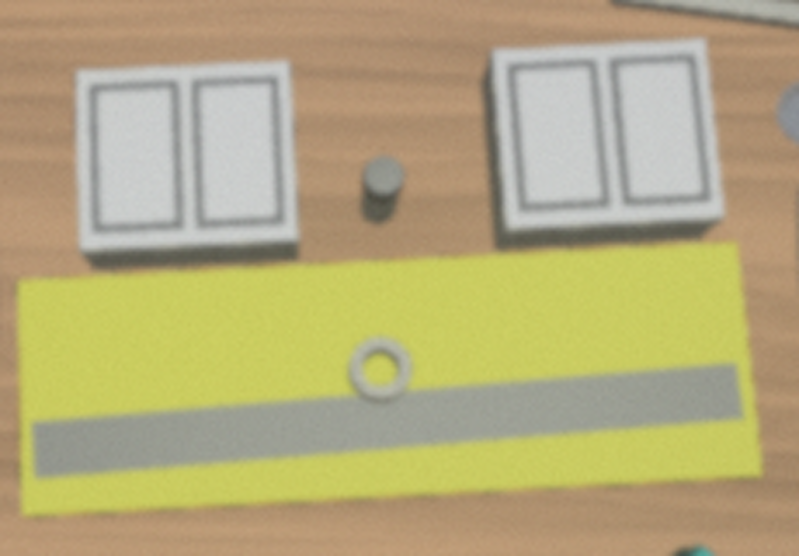

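The crop shows the lid corners: left box (77,70),(289,62),(298,243),(82,250), right box (491,50),(705,40),(722,216),(505,229). Next I'll project these to world coordinates.

```bash
cat > h.py <<'E'
import numpy as np
from rig import manip, grab_frame
from scipy.spatial.transform import Rotation as R
def ray(f,u,v,z):
    T=f["cam_to_world"];d=T[:3,:3]@np.array([(u-f["cx"])/f["fx"],-(v-f["cy"])/f["fy"],-1]);o=T[:3,3]
    return o+d*(z-o[2])/d[2]
def proj(f,p):
    T=f["cam_to_world"];c=T[:3,:3].T@(np.asarray(p)-T[:3,3])
    return f["cx"]+f["fx"]*c[0]/-c[2], f["cy"]-f["fy"]*c[1]/-c[2]
E
python3 - <<'E'
from h import *
np.set_printoptions(precision=4,suppress=True)
f=grab_frame("top");s=799/230
P=lambda u,v,z:ray(f,195+(u+.5)/s-.5,112+(v+.5)/s-.5,z)[:2]
for n,z,c in [("L",.06,[(77,70),(289,62),(298,243),(82,250)]),("R",.06,[(491,50),(705,40),(722,216),(505,229)]),("tray",.006,[(18,281),(738,243),(762,476),(23,514)]),("line",.006,[(33,424),(737,365),(742,417),(36,478)]),("glue",.082,[(383,175)]),("tape",.022,[(380,369)])]:
    q=np.array([P(u,v,z) for u,v in c]);print(n,q.tolist() if 0 else q.round(4).tolist(),"c",q.mean(0))
    if len(q)==4:
        e=q-np.roll(q,-1,0);print(" edges",np.linalg.norm(e,axis=1)," yaw(y edges)",[np.degrees(np.arctan2(*( (-v[0],v[1])))).round(2) for v in (q[0]-q[1],q[3]-q[2])])
print(R.from_quat(manip.state()["ee_rot"][[1,2,3,0]]).as_matrix())
E
```

```text
L [[0.6523, 0.167], [0.6618, 0.0196], [0.5322, 0.0099], [0.5237, 0.1565]] c [0.5925 0.0882]
 edges [0.1477 0.1299 0.1469 0.1291]  yaw(y edges) [np.float64(3.67), np.float64(3.34)]
R [[0.674, -0.121], [0.685, -0.2701], [0.5583, -0.2785], [0.5455, -0.1308]] c [ 0.6157 -0.2001]
 edges [0.1495 0.1269 0.1483 0.1288]  yaw(y edges) [np.float64(4.21), np.float64(4.95)]
tray [[0.5131, 0.211], [0.5541, -0.3062], [0.3866, -0.3181], [0.3469, 0.1972]] c [ 0.4502 -0.054 ]
 edges [0.5189 0.1679 0.5169 0.1668]  yaw(y edges) [np.float64(4.53), np.float64(4.41)]
line [[0.4101, 0.194], [0.4649, -0.303], [0.4278, -0.3054], [0.3722, 0.1897]] c [ 0.4187 -0.0562]
 edges [0.5    0.0372 0.4982 0.0382]  yaw(y edges) [np.float64(6.29), np.float64(6.41)]
glue [[0.5747, -0.046]] c [ 0.5747 -0.046 ]
tape [[0.453, -0.0492]] c [ 0.453  -0.0492]
[[ 0.9057  0.4239 -0.0007]
 [ 0.4239 -0.9057  0.0012]
 [-0.0001 -0.0014 -1.    ]]
```

```bash
python3 -m creep '[{"offset":[0.95,-0.33,0],"delta_rot":[0,0,0]},{"offset":[0.95,-0.33,0],"delta_rot":[0,0,0]},{"offset":[0.95,-0.33,0],"delta_rot":[0,0,0]},{"offset":[0.95,-0.33,0],"delta_rot":[0,0,0]},{"offset":[0.95,-0.33,0],"delta_rot":[0,0,0]},{"offset":[0.95,-0.33,0],"delta_rot":[0,0,0]}]'
python3 -m creep '[{"offset":[0.95,-0.33,0],"delta_rot":[0,0,0]},{"offset":[0.95,-0.33,0],"delta_rot":[0,0,0]},{"offset":[0.95,-0.33,0],"delta_rot":[0,0,0]},{"offset":[0.95,-0.33,0],"delta_rot":[0,0,0]},{"offset":[0.95,-0.33,0],"delta_rot":[0,0,0]},{"offset":[0.95,-0.33,0],"delta_rot":[0,0,0]}]'
python3 -m creep '[{"offset":[0.95,-0.33,0.25],"delta_rot":[0,0,0.46]},{"offset":[0.95,-0.33,0.25],"delta_rot":[0,0,0.46]},{"offset":[0.95,-0.33,0.25],"delta_rot":[0,0,0.46]},{"offset":[0.95,-0.33,0.25],"delta_rot":[0,0,0.46]},{"offset":[0.95,-0.33,0.25],"delta_rot":[0,0,0.46]},{"offset":[0.95,-0.33,0.25],"delta_rot":[0,0,0.46]}]'
cat >> h.py <<'E'
def err(goal):
    "shift (share of 0.2 m) in tool axes to the goal TCP; tool x yaw deg"
    s=manip.state();M=R.from_quat(s["ee_rot"][[1,2,3,0]]).as_matrix()
    print("t",round(s["time_s"],2),"pos",s["ee_pos"].round(4),"F",s["contact_force"].round(1),"w",round(s["width"],3),"yaw",np.degrees(np.arctan2(M[1,0],M[0,0])).round(2),"tilt",M[:,2].round(3),"share",(M.T@(np.array(goal)-s["ee_pos"])/.2).round(3))
E
python3 -c "
from h import *
err([.720,-.192,.041])"
```

```text
time_s: 0.75
ee_pos: [0.4317, -0.4694, 0.25]
ee_rot: [-0.0, 0.976, 0.219, -0.0]
contact_force: [-0.1, -1.2, -0.5]
width: 0.0857
grasp_force: 0.0
time_s: 1.35
ee_pos: [0.5743, -0.331, 0.2498]
ee_rot: [0.0, 0.976, 0.218, -0.0]
contact_force: [-0.6, -0.5, 0.9]
width: 0.0852
grasp_force: 0.0
time_s: 1.95
ee_pos: [0.7181, -0.1912, 0.199]
ee_rot: [0.0, 0.999, 0.038, -0.001]
contact_force: [-0.5, -0.8, -0.4]
width: 0.0856
grasp_force: 0.0
t 1.95 pos [ 0.7181 -0.1912  0.199 ] F [-0.5 -0.8 -0.4] w 0.086 yaw 4.39 tilt [-0.002 -0.    -1.   ] share [0.011 0.004 0.79 ]
```

```bash
python3 -m creep '[{"offset":[0,0,0.25],"delta_rot":[0,0,0]},{"offset":[0,0,0.5],"delta_rot":[0,0,0]},{"offset":[0,0,0.7],"delta_rot":[0,0,0]},{"offset":[0,0,0.79],"delta_rot":[0,0,0]},{"offset":[0,0,0.79],"delta_rot":[0,0,0]},{"offset":[0,0,0.79],"delta_rot":[0,0,0]}]' -1
python3 -m creep '[{"offset":[-0.04,0,0],"delta_rot":[0,0,0]},{"offset":[-0.08,0,0],"delta_rot":[0,0,0]},{"offset":[-0.11,0,0],"delta_rot":[0,0,0]},{"offset":[-0.125,0,0],"delta_rot":[0,0,0]},{"offset":[-0.125,0,0],"delta_rot":[0,0,0]}]'
python3 -m creep '[{"offset":[-0.01,0,0],"delta_rot":[0,0,0]},{"offset":[-0.02,0,0],"delta_rot":[0,0,0]},{"offset":[-0.02,0,0],"delta_rot":[0,0,0]}]'
python3 - <<'E'
from h import *
import cv2
err([.69,-.195,.041])
f=grab_frame("scene");a=f["frame"][140:300,90:330,::-1];cv2.imwrite("pics/s1.png",cv2.resize(a,(780,520),interpolation=cv2.INTER_CUBIC))
E
```

```text
time_s: 2.55
ee_pos: [0.7153, -0.1937, 0.042]
ee_rot: [0.0, 0.999, 0.036, -0.003]
contact_force: [-6.0, -0.7, -3.7]
width: 0.0857
grasp_force: 3.2
time_s: 3.05
ee_pos: [0.6935, -0.1926, 0.043]
ee_rot: [0.0, 0.999, 0.038, 0.0]
contact_force: [0.4, -0.4, 0.3]
width: 0.0856
grasp_force: 0.0
time_s: 3.35
ee_pos: [0.6901, -0.1925, 0.0426]
ee_rot: [0.0, 0.999, 0.038, 0.001]
contact_force: [0.8, 0.9, 1.3]
width: 0.0851
grasp_force: 0.6
t 3.35 pos [ 0.6901 -0.1925  0.0426] F [0.8 0.9 1.3] w 0.085 yaw 4.4 tilt [ 0.001 -0.    -1.   ] share [-0.001  0.013  0.008]
```

View pics/s1.png

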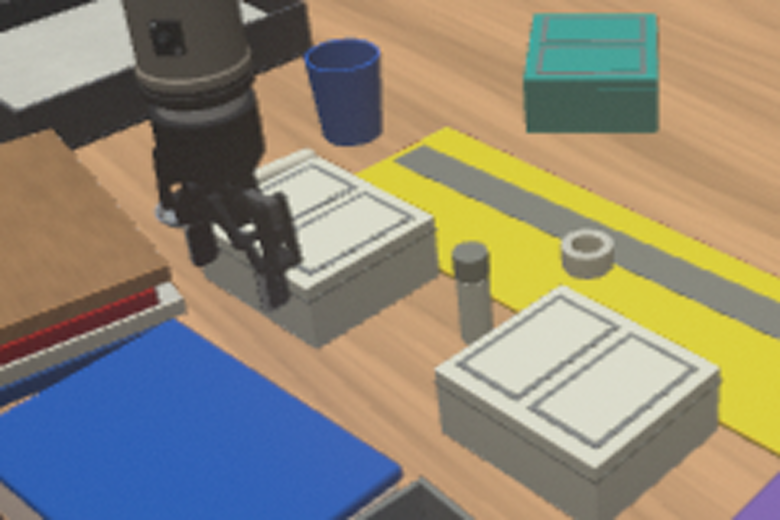

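```bash
python3 -m creep '[{"offset":[-0.01,0,0],"delta_rot":[0,0,0]},{"offset":[-0.02,0,0],"delta_rot":[0,0,0]},{"offset":[-0.03,0,0],"delta_rot":[0,0,0]},{"offset":[-0.035,0,0],"delta_rot":[0,0,0]},{"offset":[-0.035,0,0],"delta_rot":[0,0,0]}]'
```

```text
time_s: 3.9
ee_pos: [0.6874, -0.1922, 0.0446]
ee_rot: [0.0, 0.999, 0.039, 0.005]
contact_force: [10.1, 0.9, 2.0]
width: 0.0854
grasp_force: 5.1
```

```bash
python3 -m creep '[{"offset":[-0.008,0,-0.027],"delta_rot":[0,0,0]},{"offset":[-0.015,0,-0.054],"delta_rot":[0,0,0]},{"offset":[-0.025,0,-0.081],"delta_rot":[0,0,0]},{"offset":[-0.035,0,-0.107],"delta_rot":[0,0,0]},{"offset":[-0.047,0,-0.132],"delta_rot":[0,0,0]},{"offset":[-0.06,0,-0.157],"delta_rot":[0,0,0]},{"offset":[-0.06,0,-0.157],"delta_rot":[0,0,0]}]'
python3 - <<'E'
from h import *
import cv2
err([.69,-.195,.041])
f=grab_frame("scene");a=f["frame"][140:300,90:330,::-1];cv2.imwrite("pics/s2.png",cv2.resize(a,(780,520),interpolation=cv2.INTER_CUBIC))
E
```

```text
time_s: 4.6
ee_pos: [0.6738, -0.1935, 0.0761]
ee_rot: [0.0, 0.999, 0.039, 0.004]
contact_force: [6.6, 1.2, 2.6]
width: 0.0854
grasp_force: 3.8
t 4.6 pos [ 0.6738 -0.1935  0.0761] F [6.6 1.2 2.6] w 0.085 yaw 4.43 tilt [ 0.007 -0.    -1.   ] share [0.079 0.014 0.176]
```

View pics/s2.png

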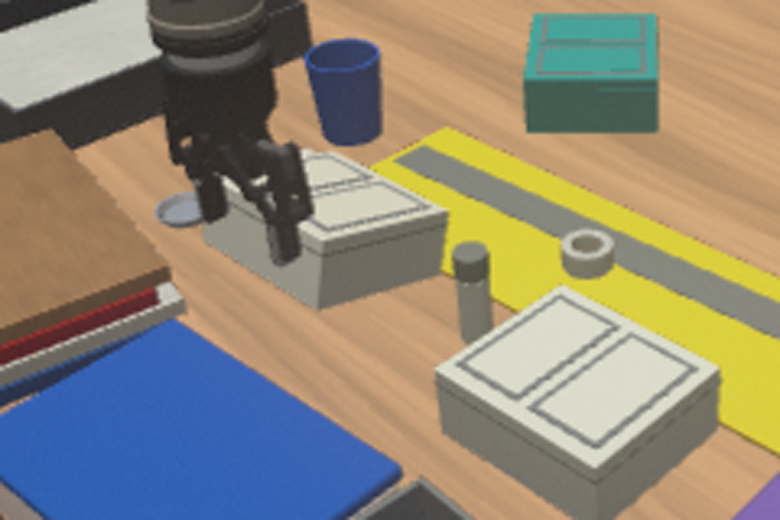

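The box is tilted about 15° and following the fingers, with the contact not slipping. I'll continue along the arc.

```bash
python3 -m creep '[{"offset":[-0.013,0,-0.024],"delta_rot":[0,0,0]},{"offset":[-0.027,0,-0.048],"delta_rot":[0,0,0]},{"offset":[-0.043,0,-0.071],"delta_rot":[0,0,0]},{"offset":[-0.059,0,-0.093],"delta_rot":[0,0,0]},{"offset":[-0.077,0,-0.114],"delta_rot":[0,0,0]},{"offset":[-0.095,0,-0.135],"delta_rot":[0,0,0]},{"offset":[-0.114,0,-0.154],"delta_rot":[0,0,0]},{"offset":[-0.134,0,-0.173],"delta_rot":[0,0,0]},{"offset":[-0.154,0,-0.19],"delta_rot":[0,0,0]},{"offset":[-0.175,0,-0.207],"delta_rot":[0,0,0]},{"offset":[-0.196,0,-0.222],"delta_rot":[0,0,0]},{"offset":[-0.218,0,-0.237],"delta_rot":[0,0,0]},{"offset":[-0.218,0,-0.237],"delta_rot":[0,0,0]}]'
python3 - <<'E'
from h import *
import cv2
err([.69,-.195,.041])
f=grab_frame("scene");a=f["frame"][140:300,90:330,::-1];cv2.imwrite("pics/s3.png",cv2.resize(a,(780,520),interpolation=cv2.INTER_CUBIC))
E
```

```text
time_s: 5.95
ee_pos: [0.6286, -0.1972, 0.1229]
ee_rot: [0.0, 0.999, 0.038, 0.002]
contact_force: [5.0, 1.5, 5.8]
width: 0.0853
grasp_force: 3.8
t 5.95 pos [ 0.6286 -0.1972  0.1229] F [5.  1.5 5.8] w 0.085 yaw 4.4 tilt [ 0.004 -0.    -1.   ] share [0.305 0.013 0.411]
```

View pics/s3.png

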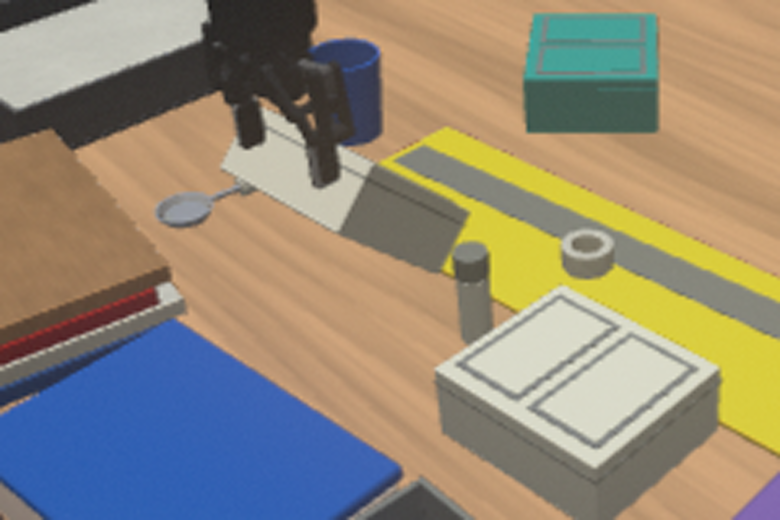

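```bash
python3 -m creep '[{"offset":[-0.023,0,-0.014],"delta_rot":[0,0,0]},{"offset":[-0.046,0,-0.026],"delta_rot":[0,0,0]},{"offset":[-0.069,0,-0.037],"delta_rot":[0,0,0]},{"offset":[-0.093,0,-0.046],"delta_rot":[0,0,0]},{"offset":[-0.116,0,-0.054],"delta_rot":[0,0,0]},{"offset":[-0.139,0,-0.06],"delta_rot":[0,0,0]}]'
python3 -m creep '[{"offset":[-0.022,0,-0.007],"delta_rot":[0,0,0]},{"offset":[-0.044,0,-0.012],"delta_rot":[0,0,0]},{"offset":[-0.064,0,-0.015],"delta_rot":[0,0,0]}]'
```

```text
time_s: 6.6
ee_pos: [0.6023, -0.1992, 0.1359]
ee_rot: [0.0, 0.999, 0.039, 0.004]
contact_force: [5.2, 1.7, 12.9]
width: 0.0852
grasp_force: 6.9
time_s: 6.9
ee_pos: [0.5903, -0.2002, 0.1397]
ee_rot: [0.001, 0.999, 0.039, 0.004]
contact_force: [5.4, 1.6, 17.5]
width: 0.0855
grasp_force: 8.9
```

```bash
python3 -m creep '[{"offset":[-0.02,0,-0.008],"delta_rot":[0,0,0]},{"offset":[-0.048,0,-0.014],"delta_rot":[0,0,0]},{"offset":[-0.075,0,-0.018],"delta_rot":[0,0,0]},{"offset":[-0.102,0,-0.02],"delta_rot":[0,0,0]},{"offset":[-0.13,0,-0.022],"delta_rot":[0,0,0]},{"offset":[-0.13,0,-0.022],"delta_rot":[0,0,0]}]'
python3 - <<'E'
from h import *
import cv2
err([.69,-.195,.041])
f=grab_frame("scene");a=f["frame"][130:280,90:330,::-1];cv2.imwrite("pics/s4.png",cv2.resize(a,(780,488),interpolation=cv2.INTER_CUBIC))
E
```

```text
time_s: 7.5
ee_pos: [0.5628, -0.2024, 0.1442]
ee_rot: [0.0, 0.999, 0.038, 0.003]
contact_force: [1.3, 2.6, 20.3]
width: 0.0854
grasp_force: 9.9
t 7.5 pos [ 0.5628 -0.2024  0.1442] F [ 1.3  2.6 20.3] w 0.085 yaw 4.39 tilt [ 0.006 -0.001 -1.   ] share [0.634 0.011 0.52 ]
```

View pics/s4.png

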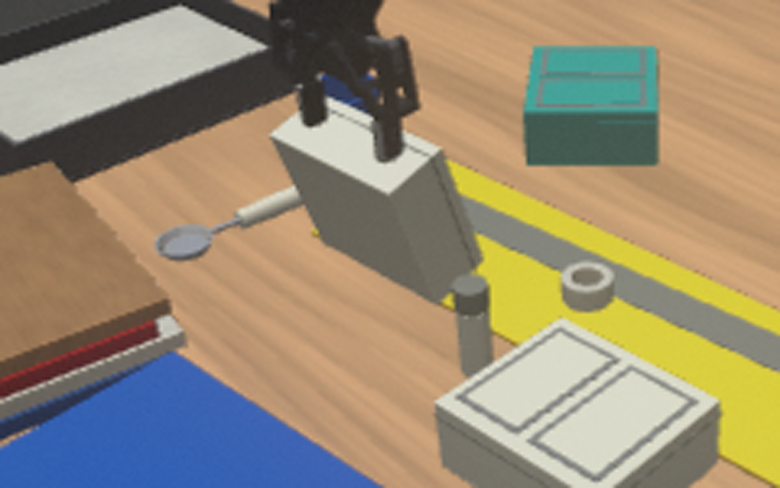

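The box is at about 78° and its visible underside, around (330,200), is blank. So the right box is the plain one and the left one is stamped. I'll finish the tip gently.

```bash
python3 -m creep '[{"offset":[-0.025,0,-0.003],"delta_rot":[0,0,0]},{"offset":[-0.05,0,-0.004],"delta_rot":[0,0,0]},{"offset":[-0.075,0,-0.003],"delta_rot":[0,0,0]},{"offset":[-0.1,0,0],"delta_rot":[0,0,0]},{"offset":[-0.125,0,0.004],"delta_rot":[0,0,0]},{"offset":[-0.125,0,0.004],"delta_rot":[0,0,0]},{"offset":[-0.125,0,0.004],"delta_rot":[0,0,0]}]'
python3 - <<'E'
from h import *
import cv2
err([.69,-.195,.041])
f=grab_frame("scene");cv2.imwrite("pics/s5s.png",f["frame"][:,:,::-1]);a=f["frame"][130:280,90:330,::-1];cv2.imwrite("pics/s5.png",cv2.resize(a,(780,488),interpolation=cv2.INTER_CUBIC))
E
```

```text
time_s: 8.25
ee_pos: [0.5369, -0.2044, 0.1432]
ee_rot: [0.0, 0.999, 0.038, 0.002]
contact_force: [-3.5, 3.5, 27.3]
width: 0.0853
grasp_force: 13.1
t 8.25 pos [ 0.5369 -0.2044  0.1432] F [-3.5  3.5 27.3] w 0.085 yaw 4.39 tilt [ 0.003 -0.001 -1.   ] share [0.765 0.011 0.514]
```

View pics/s5.png

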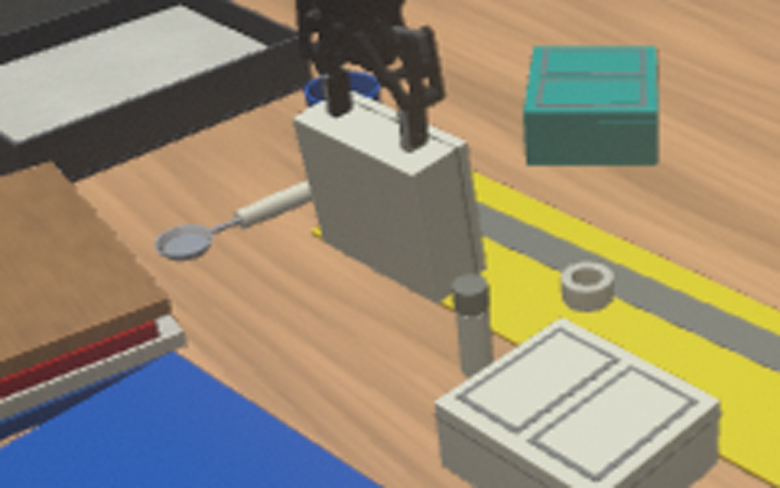

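```bash
python3 - <<'E'
from h import *
f=grab_frame("scene")
for b,t in [((320,222),(296,122)),((443,297),(412,172))]:
    b=(90+b[0]/3.25,130+b[1]/3.25);t=(90+t[0]/3.25,130+t[1]/3.25)
    B=ray(f,*b,.006);p=proj(f,B+[0,0,.13]);T=ray(f,*t,.136);print(B.round(4),"vertical top at",np.round(p,1),"seen",np.round(t,1),"top pt",T.round(4))
E
```

```text
[ 0.5415 -0.3066  0.006 ] vertical top at [182.1 158.7] seen [181.1 167.5] top pt [ 0.5729 -0.264   0.136 ]
[ 0.5365 -0.1334  0.006 ] vertical top at [222.1 179.6] seen [216.8 182.9] top pt [ 0.5563 -0.1295  0.136 ]
```

```bash
for i in 1 2 3; do python3 -m creep '[{"offset":[-0.012,0,-0.008],"delta_rot":[0,0,0]},{"offset":[-0.024,0,-0.004],"delta_rot":[0,0,0]},{"offset":[-0.024,0,-0.004],"delta_rot":[0,0,0]}]'|grep -E "pos|for"; done
```

```text
ee_pos: [0.5306, -0.2049, 0.1424]
contact_force: [-2.1, 1.8, 18.1]
grasp_force: 9.1
ee_pos: [0.5255, -0.2053, 0.1419]
contact_force: [-1.7, 2.0, 10.3]
grasp_force: 5.2
ee_pos: [0.5207, -0.2056, 0.1419]
contact_force: [-1.1, 1.3, 3.0]
grasp_force: 1.8
```

```bash
python3 -m creep '[{"offset":[0,0,-0.02],"delta_rot":[0,0,0]},{"offset":[0,0,-0.1],"delta_rot":[0,0,0]},{"offset":[0,0,-0.3],"delta_rot":[0,0,0]},{"offset":[0,0,-0.4],"delta_rot":[0,0,0]},{"offset":[0,0,-0.4],"delta_rot":[0,0,0]}]'
python3 - <<'E'
from h import *
import cv2
# compare old/new underside & predicted upright box wireframe
f=grab_frame("scene");g=grab_frame("top")
a=f["frame"][...,::-1].copy()
y=np.radians(4.4);X=np.array([np.cos(y),np.sin(y)]);Y=np.array([-np.sin(y),np.cos(y)])
c=np.array([.551,-.205])
m=lambda f,img,o,s,x0,y0:[cv2.circle(img,(int((proj(f,[*(c+X*(o-d)+Y*w),z])[0]-x0)*s),int((proj(f,[*(c+X*(o-d)+Y*w),z])[1]-y0)*s)),2,(0,0,255),-1) for d in(0,.06) for w in(-.075,.075) for z in(.006,.136)]
A=cv2.resize(a[130:230,160:260],(480,480),interpolation=cv2.INTER_CUBIC);m(f,A,.0,4.8,160,130)
b=g["frame"][110:210,320:420,::-1];B=cv2.resize(b,(320,320),interpolation=cv2.INTER_CUBIC);m(g,B,0.,3.2,320,110)
cv2.imwrite("pics/s6.png",np.hstack([A,np.vstack([B,np.zeros((160,320,3),np.uint8)])]))
E
```

```text
time_s: 9.75
ee_pos: [0.5229, -0.2061, 0.2251]
ee_rot: [0.001, 0.999, 0.038, 0.002]
contact_force: [0.3, -0.9, -0.2]
width: 0.0855
grasp_force: 0.0
```

View pics/s6.png

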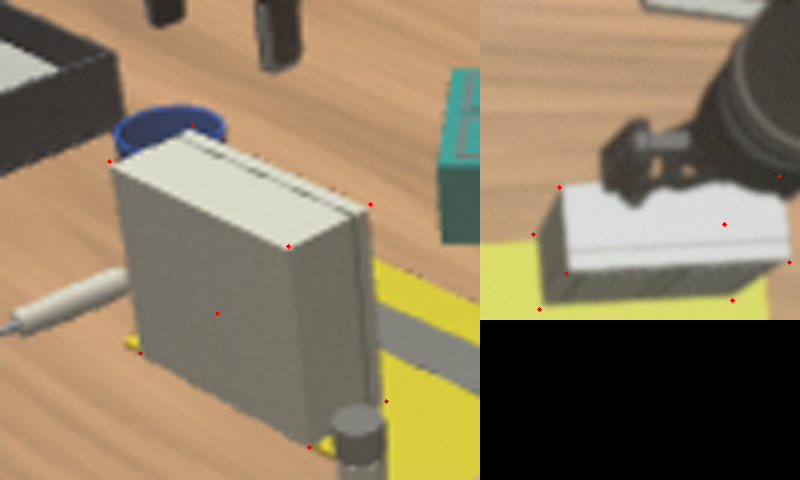

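The picture shows the plain box standing upright. The predicted wireframe lies on its corners (foot at x≈0.551), so it moved only a few mm. Now the stamped left box.

```bash
for i in 1 2; do python3 -m creep '[{"offset":[0.5,-0.715,0],"delta_rot":[0,0,0.01]},{"offset":[0.5,-0.715,0],"delta_rot":[0,0,0.01]},{"offset":[0.5,-0.715,0],"delta_rot":[0,0,0.01]},{"offset":[0.5,-0.715,0],"delta_rot":[0,0,0.01]},{"offset":[0.5,-0.715,0],"delta_rot":[0,0,0.01]},{"offset":[0.5,-0.715,0],"delta_rot":[0,0,0.01]}]' -1 | grep pos; done
python3 -c "
from h import *
err([.700,.0946,.041])"
```

```text
ee_pos: [0.6092, -0.0551, 0.2202]
ee_pos: [0.6996, 0.092, 0.2209]
t 11.05 pos [0.6996 0.092  0.2209] F [ 0.8 -1.2 -0.2] w 0.085 yaw 3.39 tilt [-0.002 -0.002 -1.   ] share [ 0.005 -0.015  0.899]
```

```bash
python3 -m creep '[{"offset":[0,-0.013,0.25],"delta_rot":[0,0,0]},{"offset":[0,-0.013,0.5],"delta_rot":[0,0,0]},{"offset":[0,-0.013,0.75],"delta_rot":[0,0,0]},{"offset":[0,-0.013,0.9],"delta_rot":[0,0,0]},{"offset":[0,-0.013,0.9],"delta_rot":[0,0,0]},{"offset":[0,-0.013,0.9],"delta_rot":[0,0,0]},{"offset":[-0.04,-0.013,0.9],"delta_rot":[0,0,0]},{"offset":[-0.08,-0.013,0.9],"delta_rot":[0,0,0]},{"offset":[-0.11,-0.013,0.9],"delta_rot":[0,0,0]},{"offset":[-0.13,-0.013,0.9],"delta_rot":[0,0,0]},{"offset":[-0.145,-0.013,0.9],"delta_rot":[0,0,0]},{"offset":[-0.145,-0.013,0.9],"delta_rot":[0,0,0]}]'
python3 -m creep '[{"offset":[-0.01,0,0],"delta_rot":[0,0,0]},{"offset":[-0.02,0,0],"delta_rot":[0,0,0]},{"offset":[-0.03,0,0],"delta_rot":[0,0,0]},{"offset":[-0.04,0,0],"delta_rot":[0,0,0]},{"offset":[-0.045,0,0],"delta_rot":[0,0,0]},{"offset":[-0.045,0,0],"delta_rot":[0,0,0]}]'
```

```text
time_s: 12.25
ee_pos: [0.6707, 0.0951, 0.0423]
ee_rot: [0.0, 1.0, 0.03, -0.0]
contact_force: [0.3, -0.8, -0.5]
width: 0.0849
grasp_force: 0.0
time_s: 12.85
ee_pos: [0.6656, 0.0953, 0.0438]
ee_rot: [-0.001, 1.0, 0.031, 0.004]
contact_force: [7.3, 0.3, 0.3]
width: 0.0854
grasp_force: 3.8
```

```bash
python3 -m creep '[{"offset":[-0.012,0,-0.027],"delta_rot":[0,0,0]},{"offset":[-0.02,0,-0.054],"delta_rot":[0,0,0]},{"offset":[-0.03,0,-0.081],"delta_rot":[0,0,0]},{"offset":[-0.04,0,-0.107],"delta_rot":[0,0,0]},{"offset":[-0.052,0,-0.132],"delta_rot":[0,0,0]},{"offset":[-0.065,0,-0.157],"delta_rot":[0,0,0]},{"offset":[-0.065,0,-0.157],"delta_rot":[0,0,0]}]' | grep -E "pos|con"
python3 -m creep '[{"offset":[-0.013,0,-0.024],"delta_rot":[0,0,0]},{"offset":[-0.027,0,-0.048],"delta_rot":[0,0,0]},{"offset":[-0.043,0,-0.071],"delta_rot":[0,0,0]},{"offset":[-0.059,0,-0.093],"delta_rot":[0,0,0]},{"offset":[-0.077,0,-0.114],"delta_rot":[0,0,0]},{"offset":[-0.095,0,-0.135],"delta_rot":[0,0,0]},{"offset":[-0.114,0,-0.154],"delta_rot":[0,0,0]},{"offset":[-0.134,0,-0.173],"delta_rot":[0,0,0]},{"offset":[-0.154,0,-0.19],"delta_rot":[0,0,0]},{"offset":[-0.175,0,-0.207],"delta_rot":[0,0,0]},{"offset":[-0.196,0,-0.222],"delta_rot":[0,0,0]},{"offset":[-0.218,0,-0.237],"delta_rot":[0,0,0]},{"offset":[-0.218,0,-0.237],"delta_rot":[0,0,0]}]' | grep -E "pos|con"
```

```text
ee_pos: [0.6517, 0.095, 0.0755]
contact_force: [6.6, 1.9, 1.8]
ee_pos: [0.6067, 0.0918, 0.1224]
contact_force: [4.1, 1.2, 6.2]
```

```bash
python3 -m creep '[{"offset":[-0.023,0,-0.014],"delta_rot":[0,0,0]},{"offset":[-0.046,0,-0.026],"delta_rot":[0,0,0]},{"offset":[-0.069,0,-0.037],"delta_rot":[0,0,0]},{"offset":[-0.093,0,-0.046],"delta_rot":[0,0,0]},{"offset":[-0.116,0,-0.054],"delta_rot":[0,0,0]},{"offset":[-0.139,0,-0.06],"delta_rot":[0,0,0]},{"offset":[-0.161,0,-0.067],"delta_rot":[0,0,0]},{"offset":[-0.183,0,-0.072],"delta_rot":[0,0,0]},{"offset":[-0.203,0,-0.075],"delta_rot":[0,0,0]}]'| grep -E "pos|con"
python3 -m creep '[{"offset":[-0.02,0,-0.008],"delta_rot":[0,0,0]},{"offset":[-0.048,0,-0.014],"delta_rot":[0,0,0]},{"offset":[-0.075,0,-0.018],"delta_rot":[0,0,0]},{"offset":[-0.102,0,-0.02],"delta_rot":[0,0,0]},{"offset":[-0.13,0,-0.022],"delta_rot":[0,0,0]},{"offset":[-0.13,0,-0.022],"delta_rot":[0,0,0]}]'| grep -E "pos|con"
```

```text
ee_pos: [0.5685, 0.0893, 0.1391]
contact_force: [4.7, 0.6, 17.9]
ee_pos: [0.5415, 0.0874, 0.1438]
contact_force: [2.1, -0.4, 21.4]
```

```bash
python3 -m creep '[{"offset":[-0.025,0,-0.003],"delta_rot":[0,0,0]},{"offset":[-0.05,0,-0.004],"delta_rot":[0,0,0]},{"offset":[-0.075,0,-0.003],"delta_rot":[0,0,0]},{"offset":[-0.1,0,0],"delta_rot":[0,0,0]},{"offset":[-0.125,0,0.004],"delta_rot":[0,0,0]},{"offset":[-0.125,0,0.004],"delta_rot":[0,0,0]},{"offset":[-0.125,0,0.004],"delta_rot":[0,0,0]}]'| grep -E "pos|con"
for i in 1 2 3; do python3 -m creep '[{"offset":[-0.012,0,-0.008],"delta_rot":[0,0,0]},{"offset":[-0.024,0,-0.004],"delta_rot":[0,0,0]},{"offset":[-0.024,0,-0.004],"delta_rot":[0,0,0]}]'|grep -E "pos|con"; done
```

```text
ee_pos: [0.516, 0.0855, 0.1432]
contact_force: [-3.5, -2.9, 31.7]
ee_pos: [0.5095, 0.085, 0.1425]
contact_force: [-3.9, -1.6, 23.7]
ee_pos: [0.5061, 0.0847, 0.1423]
contact_force: [3.9, -1.2, 9.8]
ee_pos: [0.5018, 0.0844, 0.1435]
contact_force: [3.6, -1.2, 11.1]
```

```bash
python3 -m creep '[{"offset":[0.01,0,-0.005],"delta_rot":[0,0,0]},{"offset":[0.02,0,-0.01],"delta_rot":[0,0,0]},{"offset":[0.02,0,-0.03],"delta_rot":[0,0,0]},{"offset":[0.02,0,-0.1],"delta_rot":[0,0,0]},{"offset":[0.02,0,-0.3],"delta_rot":[0,0,0]},{"offset":[0.02,0,-0.45],"delta_rot":[0,0,0]},{"offset":[0.02,0,-0.45],"delta_rot":[0,0,0]},{"offset":[0.02,0,-0.45],"delta_rot":[0,0,0]},{"offset":[0.02,0,-0.45],"delta_rot":[0,0,0]},{"offset":[0.02,0,-0.45],"delta_rot":[0,0,0]}]'
python3 - <<'E'
from h import *
import cv2
np.set_printoptions(precision=4,suppress=True)
f=grab_frame("scene");a=f["frame"][...,::-1].copy();cv2.imwrite("pics/s7s.png",a)
# stamp: dark pixels on the underside of left box (ring), expect ellipse centre at z=.071 on plane x~.527
hsv=cv2.cvtColor(a,cv2.COLOR_BGR2HSV)
y=np.radians(3.5);X=np.array([np.cos(y),np.sin(y)]);Y=np.array([-np.sin(y),np.cos(y)]);c=np.array([.5276,.084])
poly=np.array([proj(f,[*(c+Y*w),z]) for w,z in[(-.07,.015),(.07,.015),(.07,.127),(-.07,.127)]])
print("poly",poly.round(0).tolist())
m=np.zeros(a.shape[:2],np.uint8);cv2.fillConvexPoly(m,poly.round().astype(int),1)
d=m&(hsv[...,2]<60);print("underside px",m.sum(),"dark",d.sum())
p=np.argwhere(d)[:,::-1].astype(float)
# fit plane foot offset by ring: outer ring 92 mm
from scipy.optimize import least_squares
T=f["cam_to_world"]
n=np.array([*X,0])
def pts(off):
    D=np.c_[(p[:,0]-f["cx"])/f["fx"],-(p[:,1]-f["cy"])/f["fy"],-np.ones(len(p))]@T[:3,:3].T
    o=T[:3,3];t=((np.array([*(c+off*X),0])-o)@n)/(D@n);return o+D*t[:,None]
for off in(-.02,-.01,0,.01):
    q=pts(off);yy=(q[:,:2]-c)@Y;e=lambda v:(np.percentile(v,1),np.percentile(v,99))
    print(off,"y ext",np.round(e(yy),4),"z ext",np.round(e(q[:,2]),4))
E
```

```text
time_s: 18.95
ee_pos: [0.5028, 0.0847, 0.2305]
ee_rot: [0.0, 1.0, 0.03, -0.001]
contact_force: [0.5, 0.3, 0.5]
width: 0.0854
grasp_force: 0.0
poly [[264.0, 242.0], [309.0, 267.0], [310.0, 227.0], [263.0, 204.0]]
underside px 1881 dark 0Traceback (most recent call last):
  File "<stdin>", line 22, in <module>
  File "<stdin>", line 21, in <lambda>
    return _quantile_unchecked(
        a, q, axis, out, overwrite_input, method, keepdims, weights)
    return _ureduce(a,
                    func=_quantile_ureduce_func,
    ...<5 lines>...
                    overwrite_input=overwrite_input,
                    method=method)
    r = func(a, **kwargs)
    result = _quantile(arr,
                       quantiles=q,
    ...<2 lines>...
                       out=out,
                       weights=wgt)
    slices_having_nans = np.isnan(arr[-1, ...])
                                  ~~~^^^^^^^^^
IndexError: index -1 is out of bounds for axis 0 with size 0
```

```bash
python3 - <<'E'
from h import *
import cv2
a=cv2.imread("pics/s7s.png");g=grab_frame("top")["frame"][...,::-1]
cv2.imwrite("pics/top7.png",g)
A=cv2.resize(a[140:280,160:330],(510,420),interpolation=cv2.INTER_CUBIC)
B=cv2.resize(g[115:265,195:425],(290,189),interpolation=cv2.INTER_CUBIC)
h=np.zeros((420,800,3),np.uint8);h[:,:510]=A;h[:189,510:]=B
cv2.imwrite("pics/v10.png",h)
for n in("s7s","s5s"):
    i=cv2.imread(f"pics/{n}.png",0)
    print(n,"L",i[205:265:6,265:308:5].tolist() if n=="s7s" else "","R",i[165:215:6,185:222:5].tolist())
E
```

```text
s7s L [[119, 214, 220, 221, 219, 219, 220, 178, 221], [120, 120, 120, 133, 221, 221, 221, 220, 220], [119, 119, 119, 119, 121, 120, 219, 220, 220], [118, 119, 64, 116, 67, 91, 121, 119, 154], [118, 112, 117, 120, 61, 119, 75, 120, 120], [118, 118, 97, 63, 63, 119, 108, 119, 119], [117, 118, 76, 118, 59, 61, 118, 73, 121], [166, 118, 118, 76, 117, 120, 113, 80, 119], [161, 166, 163, 117, 118, 70, 82, 119, 118], [160, 165, 166, 169, 165, 125, 119, 118, 119]] R [[211, 220, 221, 220, 222, 213, 220, 175], [116, 117, 125, 220, 221, 220, 220, 221], [127, 116, 118, 118, 118, 187, 221, 220], [157, 117, 118, 118, 118, 119, 118, 112], [144, 118, 118, 118, 118, 118, 118, 118], [170, 117, 119, 119, 117, 118, 119, 118], [171, 116, 117, 117, 118, 119, 119, 119], [178, 174, 152, 117, 117, 118, 119, 120], [166, 174, 177, 172, 160, 118, 117, 121]]
s5s L  R [[216, 207, 144, 216, 212, 215, 64, 68], [104, 161, 216, 215, 216, 216, 83, 57], [104, 106, 105, 109, 215, 216, 209, 215], [104, 104, 105, 107, 105, 105, 155, 103], [132, 105, 106, 106, 106, 106, 106, 105], [165, 104, 106, 106, 107, 108, 106, 106], [164, 107, 105, 105, 106, 106, 106, 108], [171, 170, 125, 106, 106, 107, 106, 107], [159, 167, 171, 167, 128, 108, 107, 107]]
```

View pics/v10.png

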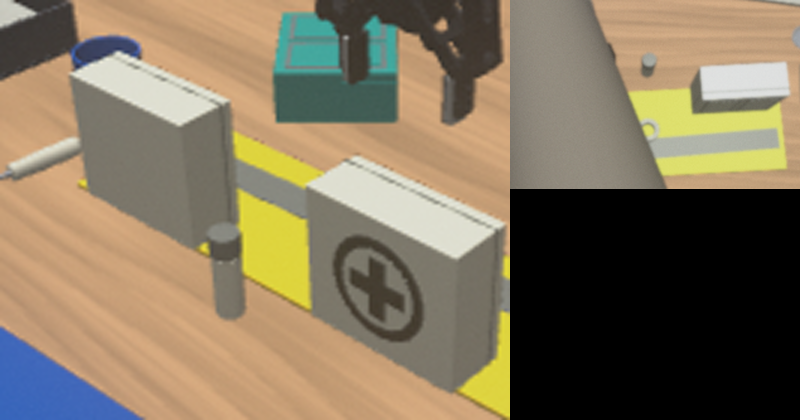

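The picture shows both boxes standing. The left one carries the ring and plus, centred near (378,287) in the crop, so it is the stamped box. Next I'll measure its foot.

```bash
python3 - <<'E'
from h import *
f=grab_frame("scene")
P=lambda u,v,z:ray(f,160+u/3-.33,140+v/3-.33,z).round(4)
print("foot L/R",P(311,307,.006),P(455,390,.006),"top L/R",P(308,187,.136),P(459,257,.136),"lid top",P(502,226,.136),P(355,157,.136))
print("plain foot",P(82,182,.006),P(197,247,.006),"top",P(71,74,.136),P(181,126,.136))
y=np.radians(6.35);X=np.array([np.cos(y),np.sin(y)]);l=np.array([.4187,-.0562])
c=(P(308,187,.136)+P(459,257,.136))[:2]/2
print("lid x in line frame",((c-.06*np.array([.997,.07])-l)@X))
err([.6,.085,.25])
E
```

```text
foot L/R [0.527  0.0043 0.006 ] [0.5189 0.1588 0.006 ] top L/R [0.5363 0.0169 0.136 ] [0.5237 0.1607 0.136 ] lid top [0.4725 0.1575 0.136 ] [0.4797 0.011  0.136 ]
plain foot [ 0.5509 -0.3002  0.006 ] [ 0.5402 -0.133   0.006 ] top [ 0.5582 -0.2754  0.136 ] [ 0.5467 -0.1288  0.136 ]
lid x in line frame 0.06673687497226172
t 19.1 pos [0.5033 0.0848 0.2311] F [-0.4 -0.1  0.1] w 0.085 yaw 3.49 tilt [-0.002 -0.    -1.   ] share [ 0.482  0.029 -0.095]
```

```bash
python3 -m creep '[{"offset":[0.25,0.01,-0.1],"delta_rot":[0,0,0]},{"offset":[0.5,0.01,-0.1],"delta_rot":[0,0,0]},{"offset":[0.5,0.01,-0.1],"delta_rot":[0,-0.89,0]},{"offset":[0.5,0.01,-0.1],"delta_rot":[0,-0.89,0]},{"offset":[0.5,0.01,-0.1],"delta_rot":[0,-0.89,0]},{"offset":[0.5,0.01,-0.1],"delta_rot":[0,-0.89,0]},{"offset":[0.5,0.01,-0.1],"delta_rot":[0,-0.89,0]},{"offset":[0.5,0.01,-0.1],"delta_rot":[0,-0.89,0]},{"offset":[0.5,0.01,-0.1],"delta_rot":[0,-0.89,0]}]'
python3 -c "
from h import *
err([.605,.088,.038])
print(manip.state()['joint_positions'].round(2))"
```

```text
time_s: 20.0
ee_pos: [0.6038, 0.089, 0.2507]
ee_rot: [0.01, 0.939, 0.029, -0.342]
contact_force: [-0.3, 0.8, 0.7]
width: 0.0854
grasp_force: 0.0
t 20.0 pos [0.6038 0.089  0.2507] F [-0.3  0.8  0.7] w 0.085 yaw 3.48 tilt [-0.642 -0.039 -0.766] share [0.688 0.005 0.811]
[-0.14  0.76 -0.11  1.22 -0.05  1.85 -1.75]
```

```bash
python3 -m creep '[{"offset":[0.15,0,0.18],"delta_rot":[0,0,0]},{"offset":[0.3,0,0.355],"delta_rot":[0,0,0]},{"offset":[0.45,0,0.53],"delta_rot":[0,0,0]},{"offset":[0.58,0,0.685],"delta_rot":[0,0,0]},{"offset":[0.69,0,0.81],"delta_rot":[0,0,0]},{"offset":[0.69,0,0.81],"delta_rot":[0,0,0]},{"offset":[0.69,0,0.81],"delta_rot":[0,0,0]}]'
python3 -c "
from h import *
err([.545,.085,.038]);err([.478,.081,.038])
print(manip.state()['joint_positions'].round(2))"
```

```text
time_s: 20.7
ee_pos: [0.6055, 0.0892, 0.0409]
ee_rot: [0.01, 0.939, 0.029, -0.341]
contact_force: [0.3, 0.3, 0.3]
width: 0.0851
grasp_force: 0.0
t 20.7 pos [0.6055 0.0892 0.0409] F [0.3 0.3 0.3] w 0.085 yaw 3.5 tilt [-0.641 -0.039 -0.767] share [-0.223  0.003  0.206]
t 20.7 pos [0.6055 0.0892 0.0409] F [0.3 0.3 0.3] w 0.085 yaw 3.5 tilt [-0.641 -0.039 -0.767] share [-0.48   0.002  0.421]
[-0.14  0.98 -0.11  1.3  -0.02  1.55 -1.73]
```

```bash
python3 -m creep '[{"offset":[-0.06,0,0.05],"delta_rot":[0,0,0]},{"offset":[-0.12,0,0.1],"delta_rot":[0,0,0]},{"offset":[-0.18,0,0.15],"delta_rot":[0,0,0]},{"offset":[-0.23,0,0.2],"delta_rot":[0,0,0]},{"offset":[-0.23,0,0.2],"delta_rot":[0,0,0]}]' |grep -E "pos|for"
for i in 1 2 3; do python3 -m creep '[{"offset":[-0.008,0,0.0065],"delta_rot":[0,0,0]},{"offset":[-0.016,0,0.013],"delta_rot":[0,0,0]},{"offset":[-0.016,0,0.013],"delta_rot":[0,0,0]}]' |grep -E "pos|for"; done
```

```text
ee_pos: [0.5447, 0.0856, 0.0414]
contact_force: [-0.1, 0.1, 0.7]
grasp_force: 0.0
ee_pos: [0.5416, 0.0853, 0.0389]
contact_force: [1.7, 0.0, 2.5]
grasp_force: 1.3
ee_pos: [0.5363, 0.085, 0.0383]
contact_force: [4.1, 1.2, 2.9]
grasp_force: 1.9
ee_pos: [0.5315, 0.0846, 0.0382]
contact_force: [3.1, 0.4, 1.5]
grasp_force: 1.2
```

```bash
cat >> h.py <<'E'
import cv2
def topedge():
    f=grab_frame("scene");g=cv2.cvtColor(f["frame"],cv2.COLOR_RGB2GRAY).astype(np.float32)
    for y in(.03,.06,.10,.12,.145):
        xs=np.arange(.36,.56,.001);uv=np.array([proj(f,[x,y,.136]) for x in xs],np.float32)
        v=cv2.remap(g,uv[:,0][None],uv[:,1][None],cv2.INTER_LINEAR)[0]
        b=xs[(v>190)];print("y",y,"bright x",(b.min().round(3),b.max().round(3),len(b)) if len(b) else None)
E
python3 -m creep '[{"offset":[-0.015,0,0.0125],"delta_rot":[0,0,0]},{"offset":[-0.03,0,0.025],"delta_rot":[0,0,0]},{"offset":[-0.045,0,0.0375],"delta_rot":[0,0,0]},{"offset":[-0.06,0,0.05],"delta_rot":[0,0,0]},{"offset":[-0.06,0,0.05],"delta_rot":[0,0,0]}]' |grep -E "pos|for"
python3 -c "
from h import *
topedge()"
```

```text
ee_pos: [0.5151, 0.0835, 0.0382]
contact_force: [-0.4, 0.2, -0.3]
grasp_force: 0.0
y 0.03 bright x (np.float64(0.448), np.float64(0.53), 55)
y 0.06 bright x (np.float64(0.447), np.float64(0.504), 52)
y 0.1 bright x (np.float64(0.445), np.float64(0.502), 56)
y 0.12 bright x (np.float64(0.443), np.float64(0.501), 54)
y 0.145 bright x (np.float64(0.442), np.float64(0.499), 53)
```

```bash
python3 -m creep '[{"offset":[-0.012,0,0.01],"delta_rot":[0,0,0]},{"offset":[-0.024,0,0.02],"delta_rot":[0,0,0]},{"offset":[-0.036,0,0.03],"delta_rot":[0,0,0]},{"offset":[-0.048,0,0.04],"delta_rot":[0,0,0]},{"offset":[-0.06,0,0.05],"delta_rot":[0,0,0]},{"offset":[-0.072,0,0.06],"delta_rot":[0,0,0]},{"offset":[-0.084,0,0.07],"delta_rot":[0,0,0]},{"offset":[-0.096,0,0.08],"delta_rot":[0,0,0]},{"offset":[-0.108,0,0.09],"delta_rot":[0,0,0]},{"offset":[-0.12,0,0.1],"delta_rot":[0,0,0]},{"offset":[-0.132,0,0.11],"delta_rot":[0,0,0]},{"offset":[-0.144,0,0.12],"delta_rot":[0,0,0]},{"offset":[-0.152,0,0.127],"delta_rot":[0,0,0]},{"offset":[-0.152,0,0.127],"delta_rot":[0,0,0]}]' |grep -E "pos|for"
python3 -c "
from h import *
topedge()"
```

```text
ee_pos: [0.4764, 0.0812, 0.0385]
contact_force: [0.7, 0.1, -0.1]
grasp_force: 0.6
y 0.03 bright x (np.float64(0.409), np.float64(0.468), 57)
y 0.06 bright x (np.float64(0.408), np.float64(0.465), 52)
y 0.1 bright x (np.float64(0.404), np.float64(0.463), 55)
y 0.12 bright x (np.float64(0.403), np.float64(0.461), 54)
y 0.145 bright x (np.float64(0.402), np.float64(0.46), 59)
```

```bash
python3 -m creep '[{"offset":[0.06,0,-0.05],"delta_rot":[0,0,0]},{"offset":[0.15,0,-0.125],"delta_rot":[0,0,0]},{"offset":[0.3,0,-0.25],"delta_rot":[0,0,0]},{"offset":[0.38,0,-0.32],"delta_rot":[0,0,0]},{"offset":[0.38,0,-0.5],"delta_rot":[0,0,0]},{"offset":[0.38,0,-0.75],"delta_rot":[0,0,0]},{"offset":[0.38,0,-1],"delta_rot":[0,0,0]},{"offset":[0.38,0,-1],"delta_rot":[0,0,0]},{"offset":[0.38,0,-1],"delta_rot":[0,0,0]},{"offset":[0.38,0,-1],"delta_rot":[0,0,0]}]'
python3 - <<'E'
from h import *
topedge()
y0=np.radians(4.5)
for n in("scene","top"):
    f=grab_frame(n);F=f["frame"].astype(np.float32)
    for y in(.185,.175,-.0,-.1):
        xs=np.arange(.34,.53,.001);uv=np.array([proj(f,[x,y,.006]) for x in xs],np.float32)
        v=cv2.remap(F,uv[:,0][None],uv[:,1][None],cv2.INTER_LINEAR)[0]
        s=v.max(1)-v.min(1);b=xs[(s<45)&(v.mean(1)>90)&(v.mean(1)<190)];print(n,y,(b.min().round(3),b.max().round(3),len(b)) if len(b) else None)
f=grab_frame("top");g=cv2.cvtColor(f["frame"],cv2.COLOR_RGB2GRAY).astype(np.float32)
for x in (.42,):
    for y in (.04,.08,.12):
        xs=np.arange(.36,.50,.002);uv=np.array([proj(f,[a,y,.136]) for a in xs],np.float32)
        v=cv2.remap(g,uv[:,0][None],uv[:,1][None],cv2.INTER_LINEAR)[0];b=xs[v>180];print("top view lid top y",y,(b.min().round(3),b.max().round(3)) if len(b) else v.round())
E
```

```text
time_s: 25.1
ee_pos: [0.6619, 0.0925, 0.1414]
ee_rot: [0.011, 0.939, 0.029, -0.344]
contact_force: [-0.4, -0.3, -0.0]
width: 0.0854
grasp_force: 0.0
y 0.03 bright x (np.float64(0.409), np.float64(0.535), 80)
y 0.06 bright x (np.float64(0.408), np.float64(0.547), 63)
y 0.1 bright x (np.float64(0.404), np.float64(0.463), 55)
y 0.12 bright x (np.float64(0.403), np.float64(0.462), 55)
y 0.145 bright x (np.float64(0.402), np.float64(0.46), 58)
scene 0.185 (np.float64(0.371), np.float64(0.409), 39)
scene 0.175 (np.float64(0.373), np.float64(0.41), 38)
scene -0.0 (np.float64(0.34), np.float64(0.459), 58)
scene -0.1 (np.float64(0.34), np.float64(0.441), 61)
top 0.185 (np.float64(0.375), np.float64(0.529), 125)
top 0.175 (np.float64(0.375), np.float64(0.529), 139)
top -0.0 (np.float64(0.34), np.float64(0.529), 190)
top -0.1 (np.float64(0.406), np.float64(0.443), 38)
top view lid top y 0.04 [133. 136. 134. 134. 136. 133. 134. 135. 134. 133. 134. 135. 137. 135.
 135. 135. 134. 136. 136. 137. 135. 137. 134. 135. 135. 135. 134. 135.
 135. 134. 134. 135. 137. 135. 135. 134. 135. 135. 135. 135. 135
[... 209 characters left out ...]
 129. 129. 129. 128. 130. 128. 128.
 130. 129. 129. 129. 129. 130. 129. 129. 130. 130. 131. 129. 131. 129.
 129. 130. 130. 129. 128. 130. 130. 129. 130. 131. 131. 130. 130. 130.
 132. 130. 132. 133. 132. 132. 132. 132. 132. 132. 133. 133. 134. 132.
 133. 133. 132. 132. 132. 132. 133. 132. 133. 133. 132. 126. 119. 116.]
top view lid top y 0.12 [103. 104. 103. 104. 103. 104. 106. 106. 106. 107. 109. 109. 108. 109.
 112. 109. 109. 110. 112. 110. 111. 111. 112. 113. 112. 110. 106. 101.
  95.  91.  90.  92.  94.  97.  97.  97. 100. 102. 102. 105. 106. 106.
 108. 108. 108. 109. 109. 108. 104. 102. 101. 105. 107. 108. 108. 108.
 109. 110. 112. 112. 115. 116. 116. 116. 116. 113. 112. 113. 112. 115.]
```

The lid foot is about 4 mm from the line's centre and about 3° off square to it. The box stayed still as the arm withdrew, and the arm is clear.

```bash
python3 -c "
from rig import job_done
print(job_done())"
```

```text
the job is handed in; nothing more can be done
None
```

I handed the job in, with no verdict returned: both boxes stand on their near sides, and the stamped (left) box's lid foot measured about 4 mm from the line's centre and about 3° off square. The plain (right) box is within a few mm of where it was tipped, I saw no bystander disturbed, and the arm is clear.

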